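# Shift the pipe threader's gear lever through its zigzag gate

### The job

Change the gear of the bench pipe threader: take its gear lever from the slot nearest the operator, through the gaps of the zigzag gate, into the slot farthest from the operator, push it fully home at the right-hand end of that slot and let go of it. Where the two gaps stand differs from day to day, so feel for them and do not force the lever against the gate. Leave the fittings and tools lying around the machine alone.

Things in the scene. Friction and masses are not known exactly. Their poses are not given: they have to be found in the camera images.
- machine: Fixed grey gearbox, 200 x 240 x 128 mm (x, y, z), foot 240 x 270 mm. Origin: centre of its underside, on the bench; x points away from the operator, y to the operator's left, z up; all x, y below are in this frame. Motor beyond (to x = 245 mm), chuck and copper pipe at right (to y = -240). Only the lever is higher than 156 mm.
- gate (a point): Centre of the gate's window, at its top face 152 mm above the bench. Dark block 116 x 140 mm with an open window 56 mm (x) by 80 mm (y), 24 mm deep. Two grey ribs along y part it into three slots 14 mm wide: near (middle x = -21 mm), middle (0), far (+21). Way: near slot to the right, away through a gap, middle slot to the left, away through a gap, far slot right to its end.
- near_rib (a point): Middle of the rib between near and middle slot, on the machine at x = -10.5, y = 0, top. 7 mm thick steel with one gap, 18 mm wide, its middle somewhere from y = -24 to -2 mm (right half). This point does not follow the gap: where the gap stands is set anew each time and not reported. Pushed at a rib, the lever stops dead after 3 mm at the knob.
- far_rib (a point): Middle of the like rib between middle and far slot, at x = +10.5, y = 0. Its one gap, 18 mm wide, has its middle somewhere from y = +2 to +24 mm (left half), not reported. The lever enters a gap when its rod is within about 4 mm of the gap's middle in y, that is the knob within 6 mm of 1.6 times the gap's y.
- lever: Gear lever: steel rod of 10 mm diameter through the gate, ball knob on top, 0.15 to 0.3 kg. Origin: its pivot at x = y = 0, 15 mm above the bench; z runs up the rod. Tilts both ways (a tight grip leans with it). Friction (1 N at the knob) holds it along a slot; a spring pulls it to the operator: at the knob 1 N in the near slot, 2.5 middle, 4 far. Ribs hold it; in a gap it springs back.
- knob (a point): Centre of the black ball knob, 36 mm in diameter, free all round; always 200 mm from the pivot (215 mm above the bench when upright). The rod meets the gate 125 mm above the pivot, so the knob moves about 1.6 times as far. Knob x about -33 mm in the near slot, 0 middle, +33 far, each with 3 mm play either way. Starts at y = +20 to +47 mm in the near slot.
- home (a point): Where the knob's centre is when the lever is home: x = +32, y = -50 mm, fixed to the machine. The right end of the window stops it dead at about y = -50, the left end at +50. Sliding along the slot it rubs on the rib, which may feel like 5 to 10 N to start.
- wrench: Loose steel open-ended wrench, 200 mm long, lying on the bench right of the machine. Origin: middle of its underside.
- tee: Loose white plastic pipe tee, 110 x 85 x 50 mm, lying on the bench left of the machine. Origin: under the crossing of its tubes, on the bench.
- jar: Loose jar of jointing paste, 72 mm in diameter, 85 mm high, standing on the bench left of the machine. Origin: centre of its underside.

How it is judged:
By the outcome, as a careful person would: the job done as asked, in the order asked, and still so for the second after the job is handed in, with the robot touching nothing.
It also fails if it takes over 48 s, if anything falls off the work surface, if the arm or the gripper's body presses on something with over 40 N, if the wrist force passes 120 N, or if a joint passes its speed limit or range.

### The arm

A 6-joint arm with a two-finger parallel gripper is mounted at the origin on the work surface. World frame = base frame: x ahead of the robot, y to its left, z up, the work surface at z = 0. Lengths are in mm, angles in rad, forces in N, time in s.
With the tool pointing down it reaches from about 225 to 725 mm from the base axis. Payload 3.1 kg.
Tool frame: the origin (TCP) lies between the finger pads; the fingertips stand 17 mm ahead of it and the grasp point (between the pads) lies 2 mm behind it; z points along the fingers, y is the direction in which the jaws open and shut (so a half turn about z gives the same grasp; the last joint's range is limited). The gripper opens to 85 mm and grips with 20 to 120 N. Pads are 22 mm wide; open, the fingers measure 114 mm over their backs; the gripper's body (76 mm by 85 mm) begins 54 mm behind the grasp point. The pads swing forward as they close: fully open they stand 13 mm farther back than shut.
Start: joints at [0.986, 0.048, 0.099, 1.622, 0, 1.443], TCP at [231.572, 471.16, 248.312] pointing down, gripper open.
Joint ranges: [-2.91, 2.91], [-0.99, 1.94], [-1.21, 1.42], [-2.12, 2.29], [-1.49, 1.47], [-3.14, 3.14]. Speed limits (rad/s): [2.79, 2.79, 3.14, 3.14, 3.14, 3.14].

### API

Orientations are given as a unit quaternion [w, x, y, z].
In Python, from station import arm gives the robot as it stands.
- The arm moves only by the tool apply_moves, never from a script. Its argument "plan" is one flat list of numbers, 5 for each row, row after row: the shift along the tool's x, y, z in mm, then the turn about the tool's z in rad, then the finger opening in mm, from 0 to 85.4. A call has 1 to 20 rows; each row is the pose to reach, as a shift and turn from the pose commanded when the call began, along the tool's axes at that moment; what a row does not reach only later rows make up. A row lasts 1/8 s, in which the tool goes at most 62.5 mm and 10.7 degrees, less where a joint would pass 70% of its speed; a pose out of reach is approached as far as the arm can. A call with a gripper value outside its range is refused whole. The fingers move at their own pace and stop on an object; "force" is the grip in N (left out, the last holds). Time passes only in rows, so rows that repeat a pose let the fingers close. It gives the time, the measured TCP pose, the force and the opening at its end, in the units of the state.
- arm.get_state(): the state, without advancing time (a new reading comes with each control period).
- arm.capture(name): name is "scene" or "side" or "wrist"; returns a dict with "pixels" (420x560x3 uint8, blue, green, red), "z_map" (420x560 float32, mm along the optical axis (not along the pixel's ray), 0 where there is no reading), "fx", "fy", "cx", "cy" (pixels), "rvec" (rotation vector, rad) and "tvec" (3), from world to camera coordinates, as OpenCV has them. Camera axes: x right, y down, z forward; pixel columns grow to the right and rows downward; lengths in mm; the calibration is good to about 2 mm. A picture is of the moment at which its call begins.
- arm.finish_job(): hands the job in, once; it reports no verdict.
The state is a dict: "clock": time; "joint_positions": joint angles; "qd": joint speeds; "joint_torque": joint torques, N m; "eef_pos": TCP position; "orientation": TCP orientation; "contact_force": force on the tool from outside, world axes, zero at the start; "moment": the same for the moment, N m; "grip_width": finger opening in mm.
Only numpy, scipy, OpenCV 4.12 (cv2) and the standard library are available. Lean on these libraries where they do the work, as an engineer would, in place of code of your own. Each camera call takes 0.05 s, during which the arm holds its last target.

## Working session

There is one attempt and no reset: what is moved stays moved. The work goes in short steps, Python scripts to look and compute and a tool call to move; the robot and the scene stay as the last step left them, time stands still between calls to the robot, and variables do not carry over. Pictures are saved under pics/ and viewed, and the job is handed in when it is done.

Besides the shell and the picture viewer there is one more tool, called as a command line: name --argument value ..., lists and objects as JSON in quotes. apply_moves: Moves the arm, as the interface text tells. Its arguments: {"type":"object","properties":{"plan":{"type":"array","items":{"type":"number"}},"force":{"type":"number"}},"required":["plan"]}

```bash
ls; mkdir -p pics
python3 - <<'E'
from station import arm
import cv2
s=arm.get_state();print(s)
for n in("scene","side","wrist"):
    c=arm.capture(n);cv2.imwrite(f"pics/{n}0.png",c["pixels"]);print(n,c["fx"],c["fy"],c["cx"],c["cy"],c["rvec"],c["tvec"])
E
```

```text
pics
{'clock': 0.0, 'joint_positions': array([ 9.86223175e-01,  4.87457318e-02,  9.75753337e-02,  1.62201398e+00,
       -1.78005061e-06,  1.44300200e+00]), 'qd': array([-0.00156586, -0.00040864,  0.00110058,  0.00193285, -0.00042437,
        0.00056298]), 'joint_torque': array([ 1.07660067e-03, -3.38782096e+01,  3.20015430e+01,  2.02576141e-02,
       -6.28258294e-05,  6.81399630e-07]), 'eef_pos': array([231.2404757 , 470.68046056, 247.10846114]), 'orientation': array([-4.15522859e-04,  2.26408889e-01,  9.74031616e-01, -1.11939281e-03]), 'contact_force': array([-0.73811718, -0.06755534,  0.73181084]), 'moment': array([-0.02681182,  0.04032659,  0.01177999]), 'grip_width': 85.1658503965344}
scene 480.2053562772032 480.2053562772032 284.8842393729672 210.63529839460372 [ 0.82200671  2.62268402 -0.97543271] [ 452.84462121  -89.87616418 1509.78713502]
side 464.8925857635956 464.8925857635956 278.72049022752134 211.849706635178 [ 2.4370076  -0.36926823  0.13607857] [-517.17727628  178.45084249 1355.67054957]
wrist 366.6453983357356 366.6453983357356 281.2773438322857 215.37568998799435 [-2.4488259  -1.52581394 -0.22057081] [-523.54529038  -38.35208332  379.1429863 ]
```

View pics/scene0.png

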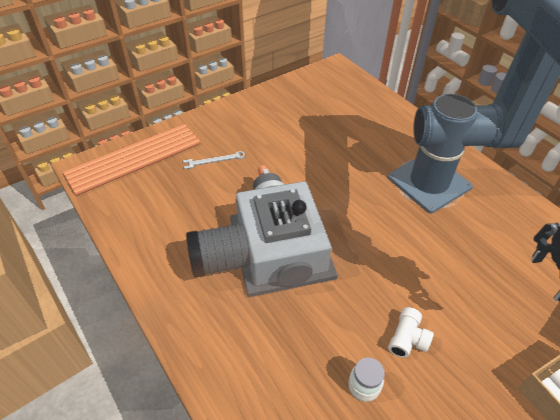

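View pics/side0.png

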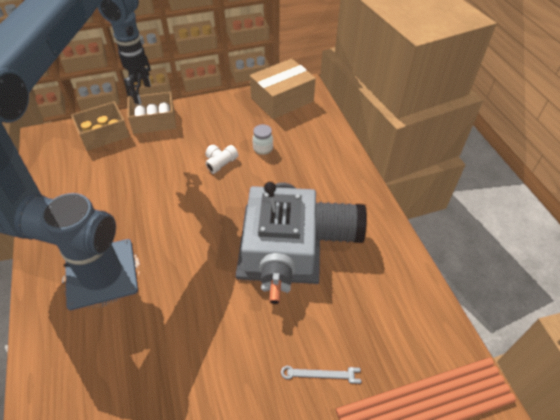

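View pics/wrist0.png

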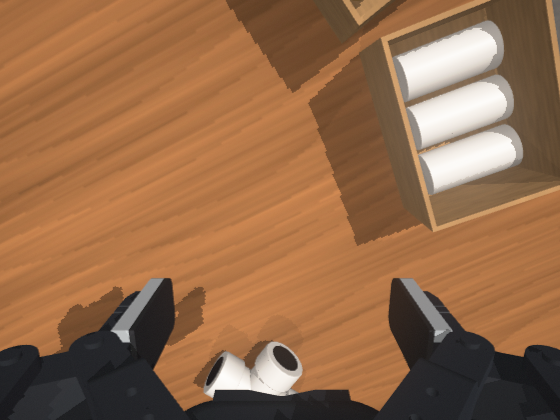

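The scene view shows the machine around (285,230), with the knob at (299,208). In the side view the gate is at (282,215) and the knob at (270,188). The wrist view shows only the tee and a box. Next I'll measure the gate and knob from both fixed cameras.

```bash
cat > h.py <<'E'
from station import arm
import cv2,numpy as np
def cloud(c):
    R,_=cv2.Rodrigues(np.array(c["rvec"],float));t=np.array(c["tvec"],float).ravel()
    z=c["z_map"].astype(float);v,u=np.mgrid[:z.shape[0],:z.shape[1]]
    P=np.stack([(u-c["cx"])/c["fx"]*z,(v-c["cy"])/c["fy"]*z,z],-1)
    W=(P-t)@R; W[z==0]=np.nan
    return W
def proj(c,p):
    return cv2.projectPoints(np.array(p,float).reshape(-1,1,3),np.array(c["rvec"],float),np.array(c["tvec"],float),np.array([[c["fx"],0,c["cx"]],[0,c["fy"],c["cy"]],[0,0,1.]]),None)[0].reshape(-1,2)
def ray(c,uv):
    R,_=cv2.Rodrigues(np.array(c["rvec"],float));t=np.array(c["tvec"],float).ravel()
    d=R.T@np.array([(uv[0]-c["cx"])/c["fx"],(uv[1]-c["cy"])/c["fy"],1]);return -R.T@t,d/np.linalg.norm(d)
def onplane(c,uv,h):
    o,d=ray(c,uv);return o+d*(h-o[2])/d[2]
E
python3 - <<'E'
from h import *
for n in("scene","side"):
    c=arm.capture(n);W=cloud(c);z=W[...,2]
    box=(slice(150,330),slice(180,400))
    m=np.zeros(z.shape,bool);m[box]=True
    for lo,hi in((119,135),(145,158),(175,245)):
        q=m&(z>lo)&(z<hi)
        v,u=np.nonzero(q);P=W[q]
        if len(P)<3: print(n,lo,"none");continue
        r=cv2.minAreaRect(P[:,:2].astype(np.float32))
        print(n,lo,hi,len(P),"px",u.mean(),v.mean(),"mean",P.mean(0),"med z",np.median(P[:,2]),"rect",r)
    a=c["pixels"]
    cv2.imwrite(f"pics/{n}1.png",cv2.resize(a[165:300,180:370] if n=="scene" else a[170:305,210:400],None,fx=4,fy=4,interpolation=cv2.INTER_CUBIC))
E
```

```text
scene 119 135 4559 px 269.90853257293264 228.02676025444177 mean [570.14752788 -44.56838688 127.40727846] med z 127.52624567742981 rect ((590.1841430664062, -101.57574462890625), (342.91705322265625, 344.373046875), 68.95392608642578)
scene 145 158 1484 px 279.0080862533693 214.2843665768194 mean [538.7706983  -51.03367111 151.40876236] med z 151.52428961949713 rect ((614.0001220703125, -85.6873779296875), (146.34144592285156, 294.875244140625), 69.0572509765625)
scene 175 245 183 px 298.11475409836066 207.10928961748633 mean [519.97442282   1.50274468 214.47618257] med z 217.1367643446747 rect ((518.9093017578125, 0.2618579864501953), (29.20383071899414, 33.855873107910156), 57.544742584228516)
side 119 135 3869 px 288.1548203670199 226.20444559317653 mean [542.35611917 -86.75764817 127.65719394] med z 127.9558264450372 rect ((568.9058227539062, -43.058135986328125), (380.2511901855469, 310.5122985839844), 16.074981689453125)
side 145 158 1311 px 281.137299771167 214.2051868802441 mean [529.68566774 -59.74041128 151.94188384] med z 152.08164731369592 rect ((614.4500732421875, -84.73893737792969), (147.05792236328125, 300.4869689941406), 69.1317367553711)
side 175 245 152 px 269.6381578947368 188.32236842105263 mean [511.47198772 -10.22841697 212.43189601] med z 217.39637527662566 rect ((511.6392822265625, -6.419586181640625), (28.985824584960938, 33.565277099609375), 79.35983276367188)
```

View pics/scene1.png

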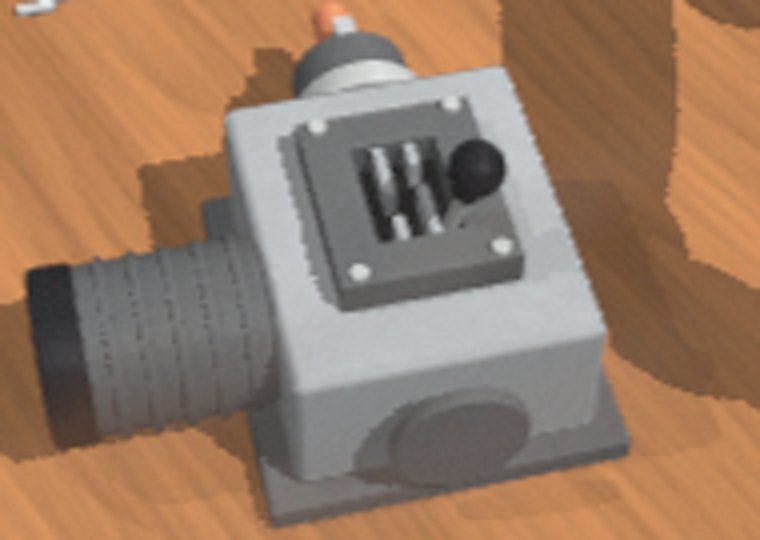

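View pics/side1.png

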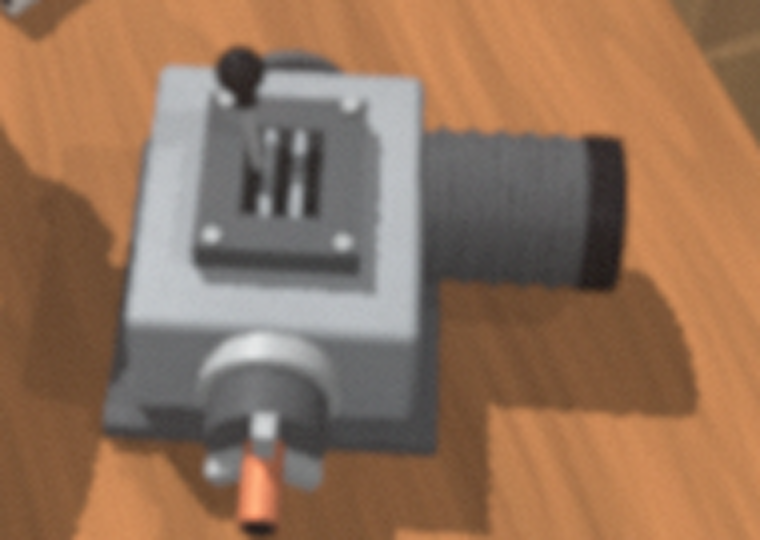

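Run:
```python
from h import *
for n in("scene","side"):
    c=arm.capture(n);W=cloud(c);z=W[...,2]
    v,u=np.mgrid[:420,:560]
    m=(u>180)&(u<400)&(v>150)&(v<330)
    for lo,hi in((148,155),(124,131)):
        q=(m&(z>lo)&(z<hi)).astype(np.uint8)
        q=cv2.morphologyEx(q,cv2.MORPH_OPEN,np.ones((3,3),np.uint8))
        k,l,st,ce=cv2.connectedComponentsWithStats(q)
        i=1+np.argmax(st[1:,4]);P=W[l==i]
        r=cv2.minAreaRect(P[:,:2].astype(np.float32));print(n,lo,len(P),r)
    kx=m&(z>185)&(z<240)
    P=W[kx]
    # sphere fit (r=18 fixed)
    from scipy.optimize import least_squares
    P2=P[(P[:,2]>200)]
    f=least_squares(lambda s:np.linalg.norm(P2-s,axis=1)-18,P2.mean(0)-[0,0,10],loss="soft_l1");print(n,"knob",f.x,f.cost,len(P2))
```

```text
scene 148 1006 ((530.6036376953125, -53.81721496582031), (142.09471130371094, 116.48187255859375), 68.86279296875)
scene 124 2548 ((531.3292846679688, -52.759490966796875), (239.3420867919922, 196.23037719726562), 68.92308807373047)
scene knob [515.01335637  -4.32193921 207.97053608] 125.90948989232288 169
side 148 739 ((528.6417236328125, -52.4244384765625), (144.23533630371094, 115.73321533203125), 69.11302185058594)
side 124 1639 ((527.3185424804688, -55.84281921386719), (239.3422088623047, 196.85923767089844), 68.12509155273438)
side knob [513.13847295  -1.57781656 208.45441554] 111.71705597647923 124
```

Run:
```python
from h import *
from scipy.spatial.transform import Rotation as Ro
s=arm.get_state();c=arm.capture("wrist")
q=s["orientation"];T=Ro.from_quat([q[1],q[2],q[3],q[0]]).as_matrix()
R,_=cv2.Rodrigues(np.array(c["rvec"]));cp=-R.T@np.array(c["tvec"]).ravel()
print("tool axes cols",T.round(3));print("cam in tool",T.T@(cp-s["eef_pos"]),"cam fwd in tool",T.T@R.T[:,2],"cam right in tool",T.T@R.T[:,0])
```

```text
tool axes cols [[-0.897  0.441 -0.   ]
 [ 0.441  0.897 -0.001]
 [ 0.    -0.001 -1.   ]]
cam in tool [  72.03429849   -0.32390947 -125.78482468] cam fwd in tool [-2.87053982e-01 -5.29955349e-05  9.57914406e-01] cam right in tool [1.23948205e-04 9.99999988e-01 9.24668837e-05]
```

apply_moves --plan '[-38,-25,-20,-0.14,85,-77,-50,-44,-0.28,85,-116,-75,-44,-0.42,85,-154,-100,-44,-0.55,85,-193,-125,-44,-0.69,85,-231,-150,-44,-0.83,85,-270,-175,-44,-0.97,85,-308,-200,-44,-1.11,85,-347,-226,-44,-1.25,85,-385,-251,-44,-1.39,85,-424,-276,-44,-1.53,85,-462,-301,-44,-1.662,85,-462,-301,-44,-1.662,85,-462,-301,-44,-1.662,85,-462,-301,-44,-1.662,85]' --force 30

```text
clock: 2.28
eef_pos: [513.0, -1.8, 292.7]
orientation: [0.0, -0.567, 0.824, 0.0]
contact_force: [-0.4, 0.8, -0.2]
grip_width: 84.5
```

Run:
```python
from h import *
s=arm.get_state();print(s["clock"],s["eef_pos"],s["orientation"],s["joint_positions"],s["contact_force"])
c=arm.capture("wrist");cv2.imwrite("pics/w1.png",c["pixels"])
W=cloud(c);z=W[...,2]
for lo,hi in((148,156),(124,131)):
    q=((z>lo)&(z<hi)).astype(np.uint8)
    q=cv2.morphologyEx(q,cv2.MORPH_OPEN,np.ones((3,3),np.uint8))
    k,l,st,ce=cv2.connectedComponentsWithStats(q);i=1+np.argmax(st[1:,4]);P=W[l==i]
    print(lo,len(P),cv2.minAreaRect(P[:,:2].astype(np.float32)))
np.savez("w1.npz",W=W,p=c["pixels"])
```

```text
2.275 [513.01735972  -1.75953446 292.65294376] [ 1.80962282e-04 -5.67182467e-01  8.23592141e-01  2.69378540e-05] [-1.34372500e-01  3.26427509e-02  1.72169051e-01  1.71009096e+00
  2.83237812e-04 -1.34053405e+00] [-0.38856032  0.81553161 -0.15084035]
148 22280 ((531.100341796875, -53.48485565185547), (140.6973419189453, 116.6169662475586), 68.89153289794922)
124 37504 ((533.343017578125, -46.68156433105469), (221.68206787109375, 196.8009033203125), 68.96469116210938)
```

View pics/w1.png

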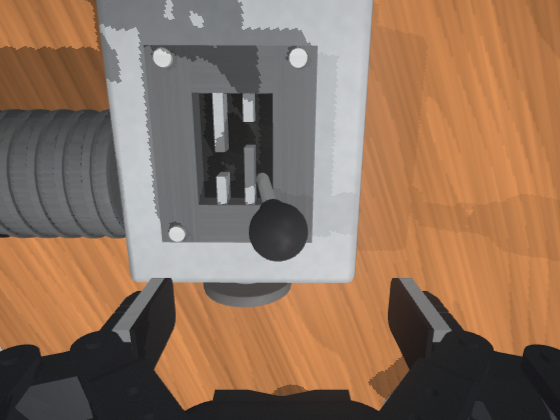

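The wrist view shows both gaps: the near rib (column about 249) is open between rows ~121 and 145, and the far rib (column about 219) between rows ~152 and 172. The knob is at (278,231). I'll convert these to machine coordinates.

```bash
cat >> h.py <<'E'
G=np.array([530.7,-53.5]);a=np.radians(68.9-90)
MX=np.array([np.cos(a),np.sin(a)]);MY=np.array([-MX[1],MX[0]])
def mach(p): p=np.asarray(p);d=p[...,:2]-G;return np.stack([d@MX,d@MY,p[...,2]],-1)
def world(m): m=np.asarray(m,float);return np.r_[G+m[0]*MX+m[1]*MY,m[2]]
def st():
    s=arm.get_state();print("t",round(s["clock"],2),"M",mach(s["eef_pos"]).round(1),"F x,y,z",(MX@s["contact_force"][:2]).round(1),(MY@s["contact_force"][:2]).round(1),s["contact_force"][2].round(1),"w",round(s["grip_width"],1));return s
E
python3 - <<'E'
from h import *
from scipy.optimize import least_squares
st();d=np.load("w1.npz");M=mach(d["W"])
z=M[...,2]
for nm,xc in(("near",-10.5),("far",10.5)):
    sel=(abs(M[...,0]-xc)<2)&(abs(M[...,1])<44)&(z>140)&(z<156)
    y=np.sort(M[...,1][sel]);h,e=np.histogram(y,np.arange(-44,46,2));print(nm,np.median(z[sel]),list(zip(e[:-1].astype(int),h)))
sel=(z>200)&(z<230)&(abs(M[...,0])<60)&(abs(M[...,1])<75)
P=M[sel];f=least_squares(lambda s:np.linalg.norm(P-s,axis=1)-18,P.mean(0)-[0,0,10],loss="soft_l1");print("knob",f.x,f.cost,len(P))
E
```

```text
t 2.33 M [-35.1  42.  292.7] F x,y,z 0.7 0.4 -0.4 w 84.6
near 150.32622613967018 [(np.int64(-44), np.int64(18)), (np.int64(-42), np.int64(18)), (np.int64(-40), np.int64(17)), (np.int64(-38), np.int64(17)), (np.int64(-36), np.int64(16)), (np.int64(-34), np.int64(15)), (np.int64(-32), np.int64(15)), (np.int64(-30), np.int64(16)), (np.int64(-28), np.int64(18)), (np.int64(-26), np.int64(17)), (np.int64(-24), np.int64(18)), (np.int64(-22), np.int64(12)), (np.int64(-20), np.int64(0)), (np.int64(-18), np.int64(0)), (np.int64(-16), np.int64(0)), (np.int64(-14), np.int64(0)), (np.int64(-12), np.int64(0)), (np.int64(-10), np.int64(0)), (np.int64(-8), np.int64(0)), (np.int64(-6), np.int64(0)), (np.int64(-4), np.int64(13)), (np.int64(-2), np.int64(12)), (np.int64(0), np.int64(15)), (np.int64(2), np.int64(14)), (np.int64(4), np.int64(15)), (np.int64(6), np.int64(12)), (np.int64(8), np.int64(14)), (np.int64(10), np.int64(17)), (np.int64(12), np.int64(16)), (np.int64(14), np.int64(15)), (np.int64(16), np.int64(17)), (np.int64(18), np.int64(16)), (np.int64(20), np.int64(13)), (np.int64(22), np.int64
[... 1023 characters left out ...]
np.int64(5)), (np.int64(2), np.int64(0)), (np.int64(4), np.int64(0)), (np.int64(6), np.int64(0)), (np.int64(8), np.int64(0)), (np.int64(10), np.int64(0)), (np.int64(12), np.int64(0)), (np.int64(14), np.int64(0)), (np.int64(16), np.int64(0)), (np.int64(18), np.int64(22)), (np.int64(20), np.int64(13)), (np.int64(22), np.int64(17)), (np.int64(24), np.int64(14)), (np.int64(26), np.int64(17)), (np.int64(28), np.int64(16)), (np.int64(30), np.int64(11)), (np.int64(32), np.int64(15)), (np.int64(34), np.int64(12)), (np.int64(36), np.int64(13)), (np.int64(38), np.int64(17)), (np.int64(40), np.int64(14)), (np.int64(42), np.int64(11))]
knob [-32.18165988  41.62323531 207.93430371] 260.3829039818185 2749
```

apply_moves --plan '[0,-1.5,30,0,85,0,-1.5,60,0,85,0,-1.5,80,0,70,0,-1.5,86,0,60,0,-1.5,86,0,45,0,-1.5,86,0,30,0,-1.5,86,0,30,0,-1.5,86,0,30,0,-1.5,86,0,30]' --force 30

```text
clock: 3.45
eef_pos: [515.3, -3.0, 207.6]
orientation: [0.001, -0.567, 0.824, -0.0]
contact_force: [-1.6, 1.8, 6.6]
grip_width: 34.3
```

Run:
```python
from h import *
st()
c=arm.capture("wrist");cv2.imwrite("pics/w2.png",c["pixels"]);st()
```

```text
t 3.45 M [-32.5  41.6 207.6] F x,y,z -2.2 1.1 6.6 w 34.3
t 3.5 M [-32.5  41.5 207.6] F x,y,z -1.9 1.8 5.6 w 34.0
```

View pics/w2.png

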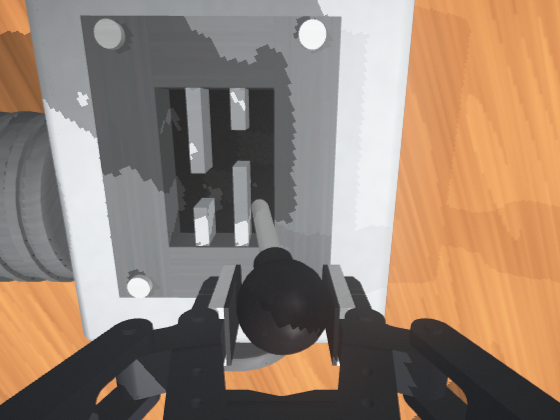

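The knob is gripped and the rod is still in the near slot, at (262,215). Next I slide it right along the near slot to knob y ≈ -20, following the arc in z.

apply_moves --plan '[8,0,0,0,30,16,0,-1,0,30,24,0,-2,0,30,32,0,-2.5,0,30,40,0,-3,0,30,48,0,-3,0,30,54,0,-2.5,0,30,60,0,-2,0,30,60,0,-2,0,30,60,0,-2,0,30]'

```text
clock: 4.75
eef_pos: [493.7, -59.5, 209.9]
orientation: [0.001, -0.567, 0.824, -0.001]
contact_force: [-1.8, 0.6, 5.8]
grip_width: 34.3
```

Run:
```python
from h import *
st()
c=arm.capture("wrist");cv2.imwrite("pics/w3.png",c["pixels"]);st()
```

```text
t 4.75 M [-32.3 -18.9 209.9] F x,y,z -1.9 -0.1 5.8 w 34.3
t 4.8 M [-32.3 -18.9 209.9] F x,y,z -1.8 0.5 7.2 w 34.3
```

View pics/w3.png

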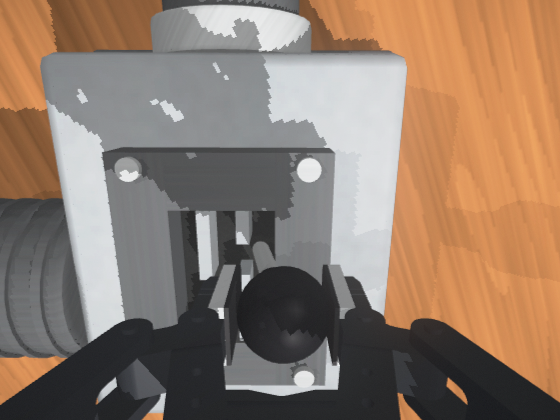

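apply_moves --plan '[0.5,-2,0,0,30,0.5,-4,-0.5,0,30,0.5,-6,-1,0,30,0.5,-6,-1,0,30]'

```text
clock: 5.3
eef_pos: [498.0, -61.5, 210.3]
orientation: [-0.0, -0.567, 0.824, 0.001]
contact_force: [-4.2, 2.5, 7.3]
grip_width: 34.3
```

Run:
```python
from h import *
st()
```

```text
t 5.3 M [-27.6 -19.2 210.3] F x,y,z -4.8 0.9 7.3 w 34.3
```

apply_moves --plan '[0,-2,0,0,30,0,-4,-0.5,0,30,0,-4,-0.5,0,30]'

```text
clock: 5.68
eef_pos: [501.1, -62.8, 210.9]
orientation: [-0.001, -0.567, 0.824, 0.001]
contact_force: [-4.8, 3.2, 7.6]
grip_width: 34.1
```

Run:
```python
from h import *
st()
```

```text
t 5.67 M [-24.3 -19.3 210.9] F x,y,z -5.7 1.2 7.6 w 34.1
```

apply_moves --plan '[0,-4,-0.5,0,30,0,-8,-1,0,30,0,-12,-1.5,0,30,0,-16,-2,0,30,0,-20,-2,0,30,0,-24,-2.5,0,30,0,-24,-2.5,0,30]'

```text
clock: 6.55
eef_pos: [522.8, -71.3, 212.8]
orientation: [-0.002, -0.567, 0.824, 0.002]
contact_force: [-5.3, 1.9, 7.2]
grip_width: 34.2
```

Run:
```python
from h import *
st()
c=arm.capture("wrist");cv2.imwrite("pics/w4.png",c["pixels"]);st()
```

```text
t 6.55 M [ -1.  -19.4 212.8] F x,y,z -5.6 -0.2 7.2 w 34.2
t 6.6 M [ -1.  -19.4 212.8] F x,y,z -6.4 0.5 6.6 w 34.1
```

View pics/w4.png

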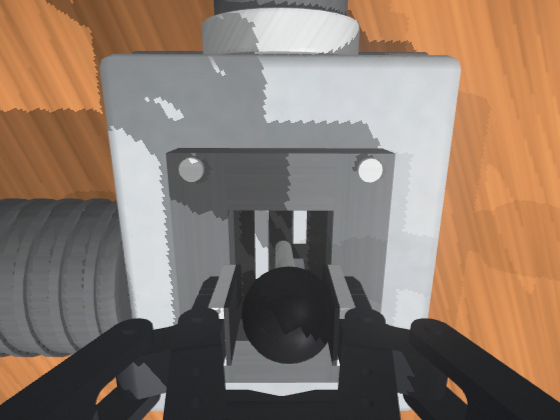

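The rod now sits between the two ribs, at (285,255), so it is in the middle slot. Next I move left to knob y ≈ +15.

apply_moves --plan '[-6,-0.5,-0.5,0,30,-12,-0.5,-1,0,30,-18,-0.5,-1,0,30,-24,-0.5,-1,0,30,-30,-0.5,-0.5,0,30,-34.5,-0.5,-0.5,0,30,-34.5,-0.5,-0.5,0,30]'

```text
clock: 7.48
eef_pos: [537.3, -39.8, 212.6]
orientation: [-0.001, -0.567, 0.824, 0.0]
contact_force: [-3.6, 1.2, 2.6]
grip_width: 34.2
```

Run:
```python
from h import *
st()
c=arm.capture("wrist");cv2.imwrite("pics/w5.png",c["pixels"]);st()
```

```text
t 7.47 M [  1.2  15.2 212.6] F x,y,z -3.8 -0.2 2.6 w 34.2
t 7.53 M [  1.3  15.1 212.6] F x,y,z -3.7 -0.7 3.7 w 34.4
```

View pics/w5.png

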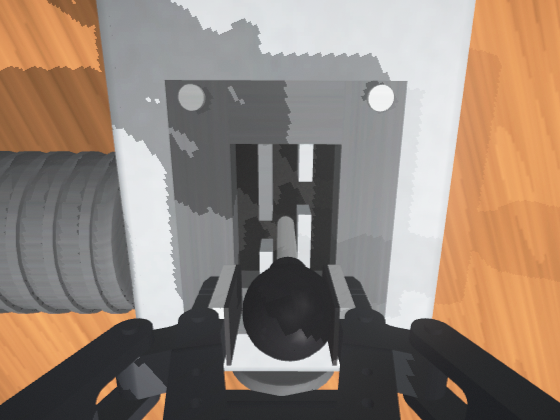

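The rod is in the middle slot, at (286,235), level with the far rib's gap (rows ~222–250). I'll push away in small steps.

apply_moves --plan '[0,-2,0,0,30,0,-4,0,0,30,0,-6,0,0,30,0,-6,0,0,30]'

```text
clock: 8.02
eef_pos: [542.6, -41.8, 212.5]
orientation: [-0.001, -0.567, 0.824, 0.001]
contact_force: [-6.7, 2.6, 4.0]
grip_width: 34.2
```

Run:
```python
from h import *
st()
```

```text
t 8.03 M [  6.9  15.2 212.5] F x,y,z -7.1 0.0 4.0 w 34.2
```

apply_moves --plan '[0,-4,0,0,30,0,-8,0.5,0,30,0,-12,1,0,30,0,-16,1.5,0,30,0,-20,2,0,30,0,-24,2.5,0,30,0,-27,2.5,0,30,0,-27,2.5,0,30]'

```text
clock: 9.02
eef_pos: [566.5, -50.9, 209.4]
orientation: [-0.002, -0.567, 0.824, 0.003]
contact_force: [-8.2, 1.9, 4.4]
grip_width: 34.3
```

Run:
```python
from h import *
st()
c=arm.capture("wrist");cv2.imwrite("pics/w6.png",c["pixels"]);st()
```

```text
t 9.03 M [ 32.4  15.3 209.4] F x,y,z -8.3 -1.2 4.4 w 34.3
t 9.07 M [ 32.4  15.3 209.4] F x,y,z -7.8 -0.6 3.7 w 34.5
```

View pics/w6.png

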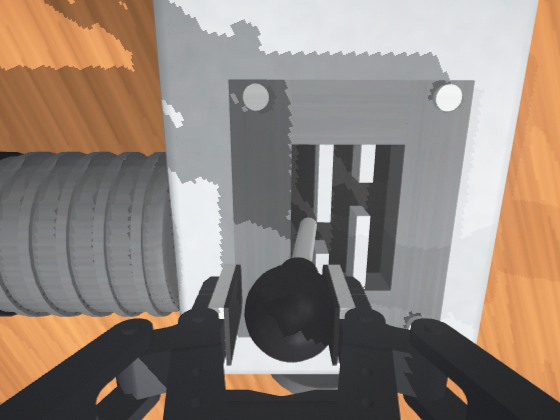

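The rod is in the far slot, at (305,235). Now I slide right, stopping short of the end.

apply_moves --plan '[6,0,-0.5,0,30,12,0,-0.5,0,30,20,0,-0.5,0,30,28,0,0,0,30,36,0,0.5,0,30,44,0,1.5,0,30,52,0,3,0,30,58,0,4,0,30,58,0,4,0,30]'

```text
clock: 10.2
eef_pos: [546.3, -104.5, 205.9]
orientation: [-0.0, -0.567, 0.824, 0.002]
contact_force: [-8.2, 4.5, 4.0]
grip_width: 34.1
```

Run:
```python
from h import *
st()
```

```text
t 10.2 M [ 32.9 -42.  205.9] F x,y,z -9.3 1.2 4.0 w 34.1
```

apply_moves --plan '[3,0,0.7,0,30,6,0,1.3,0,30,8,0,1.6,0,30,8,0,1.6,0,30]'

```text
clock: 10.7
eef_pos: [543.7, -110.8, 204.4]
orientation: [0.001, -0.567, 0.824, 0.003]
contact_force: [-7.2, 6.6, 4.9]
grip_width: 34.6
```

Run:
```python
from h import *
st()
```

```text
t 10.7 M [ 32.8 -48.7 204.4] F x,y,z -9.1 3.6 4.9 w 34.6
```

apply_moves --plan '[1.5,0,0.3,0,30,3,0,0.6,0,30,3,0,0.6,0,30]'

```text
clock: 11.08
eef_pos: [542.7, -113.2, 203.7]
orientation: [0.001, -0.567, 0.823, 0.004]
contact_force: [-7.7, 7.7, 5.0]
grip_width: 34.0
```

Run:
```python
from h import *
st()
```

```text
t 11.07 M [ 32.7 -51.4 203.7] F x,y,z -10.0 4.4 5.0 w 34.0
```

apply_moves --plan '[1.5,0,0.2,0,30,3,0,0.4,0,30,3,0,0.4,0,30]'

```text
clock: 11.45
eef_pos: [541.8, -115.2, 203.1]
orientation: [0.002, -0.567, 0.823, 0.004]
contact_force: [-7.6, 10.1, 4.3]
grip_width: 33.7
```

Run:
```python
from h import *
st()
c=arm.capture("wrist");cv2.imwrite("pics/w7.png",c["pixels"]);c=arm.capture("scene");cv2.imwrite("pics/s7.png",cv2.resize(c["pixels"][165:300,180:370],None,fx=4,fy=4,interpolation=cv2.INTER_CUBIC));st()
```

```text
t 11.45 M [ 32.6 -53.6 203.1] F x,y,z -10.7 6.7 4.3 w 33.7
t 11.55 M [ 32.6 -53.6 203.1] F x,y,z -9.6 6.2 4.0 w 34.5
```

View pics/w7.png

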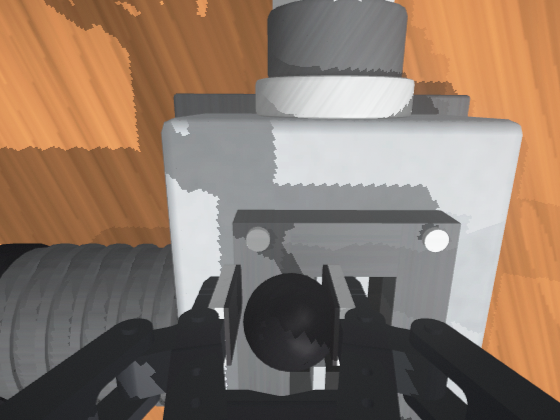

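The ball has shifted about 10 px (4 mm) down between the pads. So the lever is stopped at its end and the grip is slipping on it. I'll let go and check from above.

apply_moves --plan '[0,0,0,0,45,0,0,0,0,60,0,0,0,0,85,0,0,0,0,85,0,0,0,0,85,0,0,-20,0,85,0,0,-50,0,85,-30,0,-80,0,85,-60,0,-100,0,85,-80,0,-100,0,85,-80,0,-100,0,85,-80,0,-100,0,85]'

```text
clock: 13.05
eef_pos: [570.8, -44.7, 302.1]
orientation: [-0.001, -0.567, 0.824, 0.001]
contact_force: [0.4, -0.4, 0.1]
grip_width: 85.2
```

Run:
```python
from h import *
from scipy.optimize import least_squares
st()
for n in("wrist","scene","side"):
    c=arm.capture(n);M=mach(cloud(c));z=M[...,2]
    a=c["pixels"]
    if n!="wrist": a=cv2.resize(a[165:300,180:370] if n=="scene" else a[170:305,210:400],None,fx=4,fy=4)
    cv2.imwrite(f"pics/{n}8.png",a)
    sel=(z>198)&(z<228)&(abs(M[...,0]-32)<40)&(abs(M[...,1]+50)<40)
    P=M[sel];print(n,len(P))
    if len(P)<20: continue
    f=least_squares(lambda s:np.linalg.norm(P-s,axis=1)-18,P.mean(0)-[0,0,10],loss="soft_l1");print(n,"knob",f.x,f.cost)
```

```text
t 13.05 M [ 34.2  22.6 302.1] F x,y,z 0.5 -0.2 0.1 w 85.2
wrist 3131
wrist knob [ 29.0788865  -48.94460326 206.81862197] 299.18226047876317
scene 158
scene knob [ 28.41280187 -49.97967157 206.44484643] 97.68740445493745
side 139
side knob [ 26.4869237  -48.3805276  207.29098759] 81.7489882320227
```

View pics/wrist8.png

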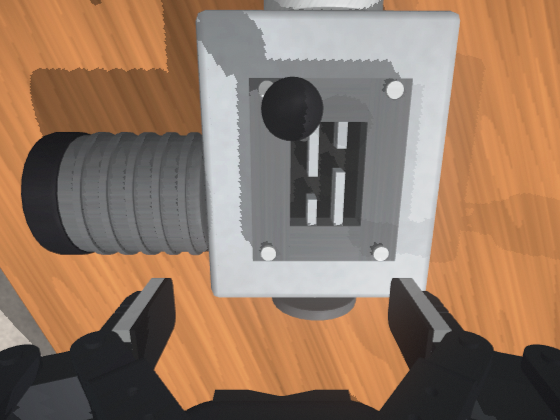

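View pics/scene8.png

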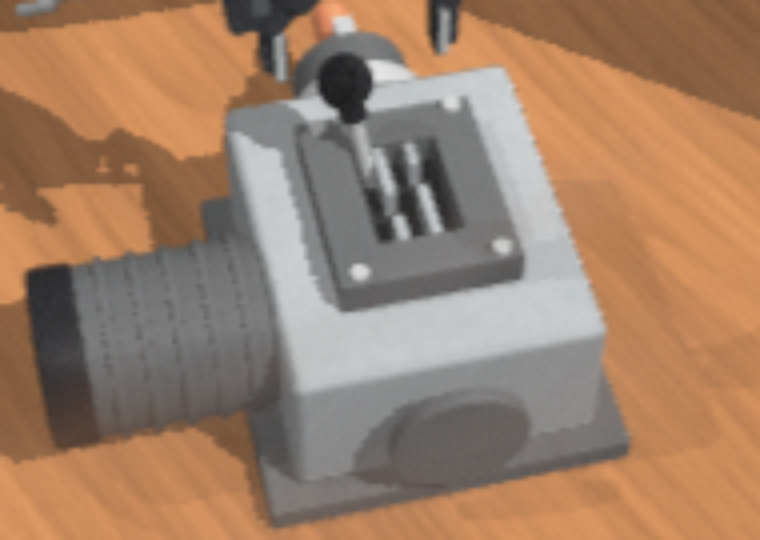

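The knob sits at about (29, -49) in the far slot. The slip at about 6.5 N could have been rib rubbing, so I'll confirm it is fully home by pressing the knob rightward with closed fingers.

apply_moves --plan '[10,4,0,0,40,27,4,0,0,0,27,4,20,0,0,27,4,20,0,0,27,4,50,0,0,27,4,80,0,0,27,4,90,0,0,32,4,92,0,0,37,4,92,0,0,40,4,92,0,0,40,4,92,0,0]'

```text
clock: 14.58
eef_pos: [553.8, -80.6, 212.7]
orientation: [0.001, -0.567, 0.824, -0.001]
contact_force: [-0.6, -0.3, -0.6]
grip_width: -0.3
```

Run:
```python
from h import *
st()
c=arm.capture("wrist");cv2.imwrite("pics/w9.png",c["pixels"])
```

```text
t 14.57 M [ 31.3 -17.  212.7] F x,y,z -0.4 -0.5 -0.6 w -0.3
```

View pics/w9.png

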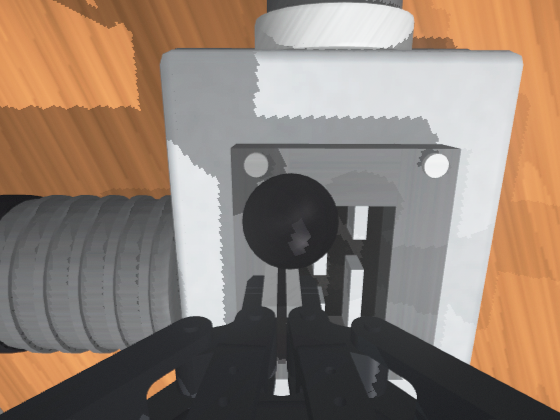

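The closed fingers are just behind the ball, at (283,270), and centred on it. I'll press in small steps.

apply_moves --plan '[2,0,0,0,0,4,0,0,0,0,5,0,0,0,0,5,0,0,0,0]'

```text
clock: 15.12
eef_pos: [552.0, -83.8, 211.8]
orientation: [0.001, -0.567, 0.824, 0.001]
contact_force: [1.4, 4.2, 0.3]
grip_width: 0.4
```

Run:
```python
from h import *
st()
```

```text
t 15.12 M [ 30.8 -20.6 211.8] F x,y,z -0.1 4.4 0.3 w 0.4
```

apply_moves --plan '[1,0,0,0,0,2,0,0,0,0,3,0,0,0,0,3,0,0,0,0]'

```text
clock: 15.62
eef_pos: [551.8, -84.4, 211.8]
orientation: [0.003, -0.568, 0.823, 0.002]
contact_force: [4.1, 9.3, 0.2]
grip_width: 0.2
```

Run:
```python
from h import *
st()
```

```text
t 15.62 M [ 30.8 -21.3 211.8] F x,y,z 0.4 10.2 0.2 w 0.2
```

apply_moves --plan '[1,0,0,0,0,2,0,0,0,0,2,0,0,0,0]'

```text
clock: 16.0
eef_pos: [551.6, -84.7, 211.8]
orientation: [0.005, -0.568, 0.823, 0.003]
contact_force: [5.9, 13.0, 0.3]
grip_width: -0.1
```

Run:
```python
from h import *
st()
```

```text
t 16.0 M [ 30.7 -21.6 211.8] F x,y,z 0.8 14.2 0.3 w -0.1
```

It is a dead stop: 14 N gave no further travel. I'll back off left, rise clear and check once more.

apply_moves --plan '[-5,0,0,0,0,-12,0,0,0,0,-20,0,-10,0,0,-30,0,-50,0,0,-60,0,-90,0,0,-90,0,-100,0,0,-90,0,-100,0,0,-90,0,-100,0,0]'

```text
clock: 17.0
eef_pos: [581.8, -5.9, 311.5]
orientation: [-0.001, -0.567, 0.824, -0.0]
contact_force: [0.6, -0.2, 1.0]
grip_width: -0.1
```

Run:
```python
from h import *
from scipy.optimize import least_squares
st()
for n in("wrist","scene","side"):
    c=arm.capture(n);M=mach(cloud(c));z=M[...,2]
    cv2.imwrite(f"pics/{n}10.png",c["pixels"])
    sel=(z>198)&(z<228)&(abs(M[...,0]-32)<40)&(abs(M[...,1]+50)<40)
    P=M[sel]
    f=least_squares(lambda s:np.linalg.norm(P-s,axis=1)-18,P.mean(0)-[0,0,10],loss="soft_l1");print(n,len(P),"knob",f.x)
```

```text
t 17.0 M [ 30.6  62.8 311.5] F x,y,z 0.6 -0.0 1.0 w -0.1
wrist 3434 knob [ 29.04825544 -49.80179659 206.61527581]
scene 69 knob [ 28.56999705 -51.02874864 206.36289215]
side 140 knob [ 25.97634126 -49.75984087 207.12416866]
```

View pics/wrist10.png

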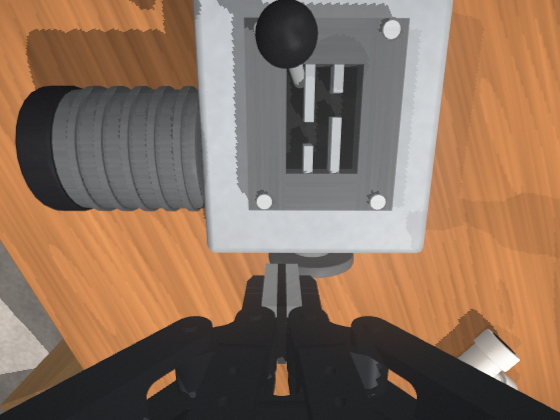

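View pics/scene10.png

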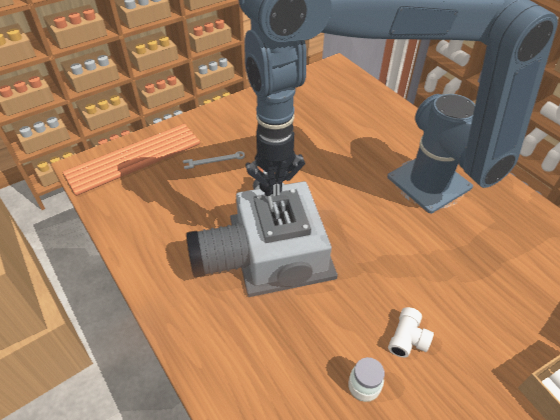

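The knob is at (287,33) in the wrist view with its rod in the far slot, and the robot is clear. The tee, jar and wrench look unmoved in the scene view. I'm handing the job in.

```bash
python3 -c "
from station import arm
print(arm.finish_job())"
```

```text
the job is handed in; nothing more can be done
None
```

The gear lever is home at the right-hand end of the far slot and released, and I handed the job in at about 17 s of the 48 s allowed.

- **Path:** I found the gaps with the wrist camera, the near rib's at y ≈ -12 mm and the far rib's at y ≈ +9 mm. I gripped the knob at 30 N and took it right along the near slot, through the near gap, left along the middle slot, through the far gap, then right. The lever entered both gaps on the first push. The highest force I read along the ribs and gaps was about 13 N, taken between moves, and it included the spring and the grip.
- **Home check:** Near the right-hand end the grip began to slip on the ball. I let go and pressed the knob right with closed fingers. It moved about 1 mm and then stopped dead, with 14 N giving no further travel.
- **Final position:** The wrist camera puts the released knob at x ≈ 29, y ≈ -50 mm, against a home of 32, -50. The scene and side cameras gave x of 28.6 and 26.0, and y of -51.0 and -49.8.
- **Disagreement:** The x readings are 3 to 6 mm short of home. Part of that fits the lever's 3 mm play, since the spring holds it against the far rib. The rest is probably error in the sphere fit. Pictures show the rod plainly in the far slot.
- **Surroundings:** At the last look the gripper was clear of everything. The wrench, tee and jar look unmoved in the pictures; I did not measure their positions.

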